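# Set the die height of a bench eyelet press

### The job

Set the die height of the bench eyelet press on the desk. First swing its sprung feed lever right to its stop, so that it pushes the eyelet onto the anvil under the die, and let the lever go so that it springs back home; then screw the flat-headed thumbscrew on top of the press down (clockwise from above) until the die seats hard on the eyelet and the screw turns no further, and back it off a quarter turn. Finish while still holding the thumbscrew there, gripped and still, so that the lock ring under it can be tightened, and leave everything else on the desk where it is.

Things in the scene. Friction and masses are not known exactly. Their poses are not given: they have to be found in the camera images.
- press: bench eyelet press, bolted down: grey foot 175 x 160 mm, steel feed table (top 30 mm above the desk), grey column 44 x 46 mm at x = +66 mm joined by an arm to the aluminium air cylinder (56 mm diameter, 76 to 126 mm high) over the anvil; brass elbow on the column, up to 140 mm high. Origin on the desk under the thumbscrew's axis; x to the column (back), y left, z up; yaw within 0.2 rad.
- anvil (a point): middle of the anvil, a dark disc flush with the feed table, straight under the die and the thumbscrew, 30 mm above the desk; same axes as the press. A horseshoe stop 5 mm high stands behind it, and a 12 mm high aluminium fence with two small round black knobs (52 mm above the desk) stands 48 mm to its left; neither is to be handled.
- eyelet: loose brass eyelet lying on the feed table, flange (26 mm diameter) down, barrel 17 mm diameter, 7 mm tall in all. Origin: middle of its underside, z up. At the start it lies just ahead of the lever's pusher, about 39 mm in front and 14 mm to the right of the anvil; the lever moves it, it need not be gripped.
- feed_lever (a joint): angle of the sprung feed lever, rad: 0 = home, 0.698 = at its stop. Grows CLOCKWISE seen from above: the handle comes to the front (-x) of the press while a V-shaped pusher on the pivot's other side shoves the eyelet 41 mm along an arc onto the anvil. The spring pulls about 2 N at the handle at home and 4 N at the stop; let go, the lever swings home in under a second and stays.
- lever: the flat steel feed lever, 37 to 43 mm above the desk, with its upright round black handle 100 mm from the pivot: 17 mm thick, 22 mm near the top, reaching from 43 to 125 mm above the desk. Origin on the upright pivot axis (press x = 0, y = -60 mm), 30 mm above the desk; z up; the handle stands at its own x = -100 mm. Handle home: press x = +64, y = -137 mm; at the stop: x = 0, y = -160 mm.
- handle_top (a point): top of the lever's handle, on its axis, 125 mm above the desk.
- thumbscrew (a joint): angle of the thumbscrew, rad: 0 = seated (solid stop), negative = screwed up; grows CLOCKWISE from above. Starts between -3.0 and -2.0, cannot go below -5. Screw, head and die move 6 mm a turn (0.95 mm per rad), down when clockwise. Friction about 0.07 N m; stays where it is left. The die meets the eyelet about 0.3 rad before the solid stop.
- paddle: the thumbscrew's flat upright steel head, like a key bow: 48 mm wide along its own x, 10 mm thick along its own y, 30 mm tall; it turns with the screw. Origin on the screw's axis, 33 mm under its top, z up. Grip it from above across its 10 mm thickness. Below it are only the screw's collar, the lock ring (31 mm diameter, up to 135 mm above the desk) and the cylinder.
- paddle_top (a point): top of the thumbscrew's head, on the screw's axis: about 178 mm above the desk when seated, 2 to 3 mm higher at the start.
- die: steel die (21 mm diameter) on the ram under the air cylinder; it moves up and down with the thumbscrew. Origin: middle of its lower face.
- eyelet_tin: flat brick-red tin with a shut lid, 62 x 95 x 22 mm; a bystander, to be left alone. Origin: middle of its underside.
- stapler: desk stapler, dark blue and black, 30 x 136 x 49 mm; a bystander, to be left alone. Origin: middle of its underside.
- tape_measure: yellow and black pocket tape measure, 62 x 73 x 35 mm; a bystander, to be left alone. Origin: middle of its underside.
- felt_squeegee: flat blue plastic squeegee with a dark felt edge, 74 x 102 x 6 mm; a bystander, to be left alone. Origin: middle of its underside.
- spring_clamp: orange and black spring clamp lying flat, 48 x 105 x 17 mm; a bystander, to be left alone. Origin: middle of its underside.
- screwdriver: screwdriver with red handle, lying, 192 mm long, 27 mm wide; a bystander, to be left alone. Origin: middle of its underside.
- rubber: blue and white eraser, 18 x 42 x 11 mm; a bystander, to be left alone. Origin: middle of its underside.
- usb_stick: white memory stick, 17 x 52 x 8 mm; a bystander, to be left alone. Origin: middle of its underside.

How it is judged:
On the way, in this order (a step that is already met when the one before it is completed fails the run):
1. the feed lever is swung to its stop and the eyelet is on the anvil (value of joint feed_lever above 0.65 rad and horizontal distance between eyelet and anvil below 0.004 m and z of eyelet in the frame of anvil below 0.002 m and angle between eyelet's own z axis and vertical below 0.1 rad), for 0.1 s.
2. the lever is let go and has sprung home, the eyelet left on the anvil (value of joint feed_lever below 0.06 rad and contact force between the fingers and lever below 0.1 N and horizontal distance between eyelet and anvil below 0.004 m and z of eyelet in the frame of anvil below 0.002 m and angle between eyelet's own z axis and vertical below 0.1 rad), for 0.2 s.
3. the thumbscrew is screwed down to its stop with the die pressing on the eyelet (value of joint thumbscrew above -0.12 rad and contact force between die and eyelet above 0.5 N and horizontal distance between eyelet and anvil below 0.004 m and z of eyelet in the frame of anvil below 0.002 m and angle between eyelet's own z axis and vertical below 0.1 rad), for 0.1 s.
At the end, for the whole second after the job is handed in: The thumbscrew stands a quarter turn back from its seat (within 0.25 rad, about 14 degrees), still, and the fingers still grip its head with more than 2 N; the die is clear of the eyelet, which lies flat on the anvil (centre within 4 mm); the feed lever is home (under 0.06 rad) (value of joint thumbscrew between -1.8208 and -1.3208 rad and velocity of joint thumbscrew between -0.1 and 0.1 rad/s and contact force between the fingers and paddle above 2 N and contact force between die and eyelet below 0.2 N and value of joint feed_lever below 0.06 rad and horizontal distance between eyelet and anvil below 0.004 m and z of eyelet in the frame of anvil below 0.002 m and angle between eyelet's own z axis and vertical below 0.1 rad); the arm keeps its last pose, push and grip.
It fails at once if a bystander is shifted by more than 40 mm (distance of any of eyelet_tin, stapler, tape_measure, felt_squeegee, spring_clamp, screwdriver, rubber, usb_stick from where it was at the start of the episode above 0.04 m).
It also fails if it takes over 67 s, if anything falls off the work surface, if the arm or the gripper's body presses on something with over 40 N, if the wrist force passes 120 N, or if a joint passes its speed limit or range.

### The arm

A 7-joint arm with a two-finger parallel gripper is mounted at the origin on a cart in front of the work surface, level with it; the furniture and walls round the work are solid. World frame = base frame: x ahead of the robot, y to its left, z up, the work surface at z = 0. Lengths are in m, angles in rad, forces in N, time in s.
With the tool pointing down it reaches from about 0.425 to 0.875 m from the base axis. Payload 8.4 kg.
Tool frame: the origin (TCP) lies between the finger pads; the fingertips stand env.nose_length ahead of it and the grasp point (between the pads) lies 11 mm behind it (env.nose_length is the distance from the TCP to the fingertips, in m); z points along the fingers, y is the direction in which the jaws open and shut (so a half turn about z gives the same grasp; the last joint's range is limited). The gripper opens to 87 mm and grips with 3 to 60 N. Pads are 19 mm wide; open, the fingers measure 117 mm over their backs; the gripper's body (75 mm by 190 mm) begins 51 mm behind the grasp point.
Start: joints at [1.019, 0.333, 0.04, 1.465, -0.013, 1.343, -0.059], TCP at [0.284, -0.584, 0.231] pointing down, gripper open.
Joint ranges: [-2.58, 2.58], [-0.38, 2.09], [-1.3, 1.39], [0.25, 2.4], [-1.5, 4.64], [0.08, 2.09], [-2.65, 2.65]. Speed limits (rad/s): [2.22, 2.22, 2.79, 2.79, 3.14, 3.14, 3.14].

### API

Orientations are given as a unit quaternion [x, y, z, w].
In Python, from workcell import status, viewer, finish_job, env gives the robot as it stands.
- The arm moves only by the shell command python3 -m inch 'ROWS' [FORCE]. ROWS is JSON, one flat list of numbers, 7 for each row, row after row: the gripper command: -1 is shut, 1 is fully open, values between are in proportion, then the shift along the tool's x, y, z as a fraction of full scale, then the turn, a rotation vector about the tool's x, y, z as a fraction of full scale. In form: [grip, x, y, z, rx, ry, rz, grip, x, y, z, rx, ry, rz, ...]. A call has 1 to 8 rows; each row is the pose to reach, as a shift and turn from the pose commanded when the call began, along the tool's axes at that moment, turning the shorter way round; what a row does not reach only later rows make up. Full scale, the value 1, is 0.5 m for a shift and pi rad for a turn. A row lasts 1/8 s, in which the tool goes at most 62.5 mm and 10.7 degrees, less where a joint would pass 70% of its speed; a pose out of reach is approached as far as the arm can. A call with a number of a shift or a turn outside -1 to 1 is refused whole. A call with a gripper value outside its range is refused whole. The fingers move at their own pace and stop on an object; FORCE is the grip in N (left out, the last holds). Time passes only in rows, so rows that repeat a pose let the fingers close. It gives the time, the measured TCP pose, the force and the opening at its end, in the units of the state.
- status.observe(): the state, without advancing time (a new reading comes with each control period).
- viewer.capture(name): name is "scene" or "top" or "wrist"; returns a dict with "img" (400x640x3 uint8, red, green, blue), "depth" (400x640 float32, m along the optical axis (not along the pixel's ray), 0 where there is no reading), "fovy" (degrees; the focal length in pixels is half the picture's height over the tangent of half this angle, whatever the lens; pixels are square), "cx", "cy" (the principal point, pixels), "view" (4x4, takes a point from world to camera coordinates); the wrist camera has in their place "tool_from_camera" (4x4, takes a point from camera to tool coordinates, whose origin is the TCP and whose axes are the flange's). Camera axes: x right, y down, z forward; pixel columns grow to the right and rows downward; lengths in m; the calibration is good to about 2 mm. A picture is of the moment at which its call begins: read the wrist's pose just before it.
- finish_job(): hands the job in, once; it reports no verdict.
The state is a dict: "t": time; "qpos": joint angles; "dq": joint speeds; "joint_torque": joint torques, N m; "ee_pos": TCP position; "tool_rot": TCP orientation; "wrist_force": force on the tool from outside, world axes, zero at the start; "torque": the same for the moment, N m; "finger_gap": finger opening in m.
Only numpy, scipy, OpenCV 4.12 (cv2) and the standard library are available. Lean on these libraries where they do the work, as an engineer would, in place of code of your own. Each camera call takes 0.05 s, during which the arm holds its last target. There are 200 camera calls.

## Working session

There is one attempt and no reset: what is moved stays moved. The work goes in short steps, Python scripts to look and compute and a shell command to move; the robot and the scene stay as the last step left them, time stands still between calls to the robot, and variables do not carry over. Pictures are saved under pics/ and viewed, on a budget of 10 in all, crops included, one or two more only if the job needs it, and the job is handed in when it is done.

```bash
mkdir -p pics; ls; python3 - <<'E'
from workcell import status, viewer, env
import cv2,numpy as np
print(status.observe(), env.nose_length)
for n in("scene","top"):
    c=viewer.capture(n); cv2.imwrite(f"pics/{n}0.png",c["img"][:,:,::-1]); np.savez(f"{n}0.npz",**c)
    print(n,c["fovy"],c["cx"],c["cy"],np.round(c["view"],3).tolist())
E
```

```text
pics
{'t': 0.0, 'qpos': array([ 1.01880731,  0.33390605,  0.0398689 ,  1.4662658 , -0.01338275,
        1.34329043, -0.05849879]), 'dq': array([-1.03290647e-03,  6.46900438e-04, -8.88051498e-04,  6.50177241e-04,
        6.03358740e-04, -8.20821844e-05, -7.64205011e-04]), 'joint_torque': array([-5.89405281e-04, -6.56357002e+01,  1.33494928e+00, -4.03792548e+01,
       -5.96245634e-02,  4.48909309e-02,  1.84282035e-04]), 'ee_pos': array([ 0.28413314, -0.5841078 ,  0.22966501]), 'tool_rot': array([ 9.74482554e-01,  2.24461819e-01, -2.39916978e-04, -7.65244023e-04]), 'wrist_force': array([-0.0708905 ,  0.42200128,  0.07788106]), 'torque': array([ 0.01996138, -0.02307863,  0.02118994]), 'finger_gap': 0.08706316719490734} 0.008
scene 53.4952923087081 315.2586771454149 203.25872503853637 [[-0.732, -0.681, 0.008, 0.358], [-0.542, 0.576, -0.612, 0.375], [0.413, -0.452, -0.791, 0.946], [0.0, 0.0, 0.0, 1.0]]
top 45.605108674055785 322.60053941182855 199.4721531107401 [[-0.001, -1.0, 0.0, -0.053], [-0.989, 0.001, -0.146, 0.562], [0.146, -0.001, -0.989, 1.565], [0.0, 0.0, 0.0, 1.0]]
```

View pics/scene0.png

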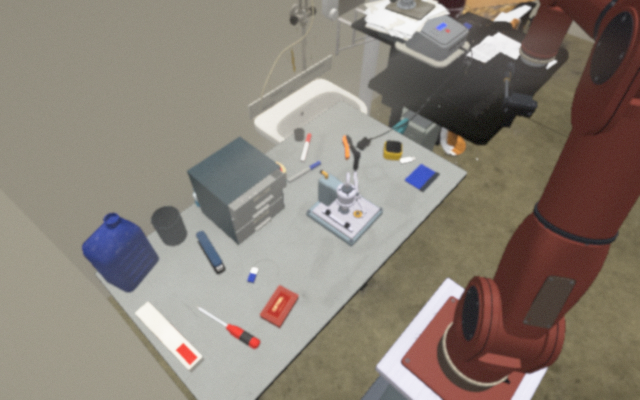

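View pics/top0.png

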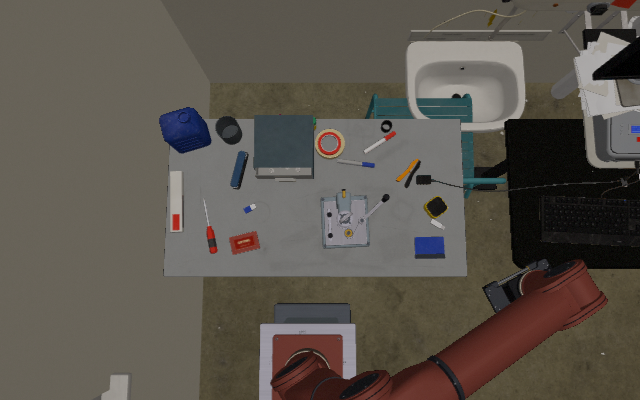

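The scene view shows the press near (345,208). In the top view the press is at (345,220), the lever handle at about (385,198), the eyelet at about (349,233) and the paddle near (345,212). I'll enlarge the top view and measure.

```bash
cat > h.py <<'E'
import numpy as np,cv2
from scipy.spatial.transform import Rotation as R
def load(n): return dict(np.load(n))
def foc(c): return 200/np.tan(np.radians(float(c["fovy"]))/2)
def pose(c): # camera->world
    return np.linalg.inv(c["view"])
def ray(c,u,v,z):
    T=pose(c); d=T[:3,:3]@np.array([(u-c["cx"])/foc(c),(v-c["cy"])/foc(c),1]); o=T[:3,3]
    return o+d*(z-o[2])/d[2]
def cloud(c):
    v,u=np.mgrid[:400,:640]; d=c["depth"]; f=foc(c); T=pose(c)
    P=np.stack([(u-c["cx"])/f*d,(v-c["cy"])/f*d,d],-1)
    return P@T[:3,:3].T+T[:3,3]
E
python3 - <<'E'
from h import *
c=load("top0.npz"); im=c["img"][:,:,::-1]
cv2.imwrite("pics/topc.png",cv2.resize(im[180:256,310:410],(800,608),interpolation=cv2.INTER_CUBIC)[:600])
P=cloud(c); 
np.set_printoptions(precision=3,suppress=True)
for a,b in((0.14,.19),(.1,.14)):
  m=(P[...,2]>a)&(P[...,2]<b)&(c["depth"]>0); m[:180]=0;m[256:]=0;m[:,:310]=0;m[:,410:]=0
  n,l,s,ce=cv2.connectedComponentsWithStats(m.astype(np.uint8))
  for i in range(1,n): print(a,s[i],ce[i],P[l==i].mean(0),P[l==i][:,2].max())
# handle top dark
E
```

```text
0.14 [342 189   3   2   5] [343.2 189.6] [ 0.579 -0.118  0.143] 0.14546484246378055
0.14 [342 193   2   1   2] [342.5 193. ] [ 0.568 -0.116  0.144] 0.144368035578339
0.14 [343 195   1   2   2] [343.  195.5] [ 0.56  -0.117  0.144] 0.14544264805250973
0.14 [345 196   1   1   1] [345. 196.] [ 0.559 -0.124  0.14 ] 0.14046448495964237
0.14 [339 212  13  11  60] [345.05  217.233] [ 0.487 -0.122  0.175] 0.18870554538364437
0.1 [342 189   1   1   1] [342. 189.] [ 0.581 -0.115  0.14 ] 0.1395863364719918
0.1 [336 189  18  39 445] [343.816 208.465] [ 0.521 -0.121  0.124] 0.13986174170062093
0.1 [383 194   7   7  39] [385.718 197.051] [ 0.558 -0.255  0.121] 0.13055049099372318
```

View pics/topc.png

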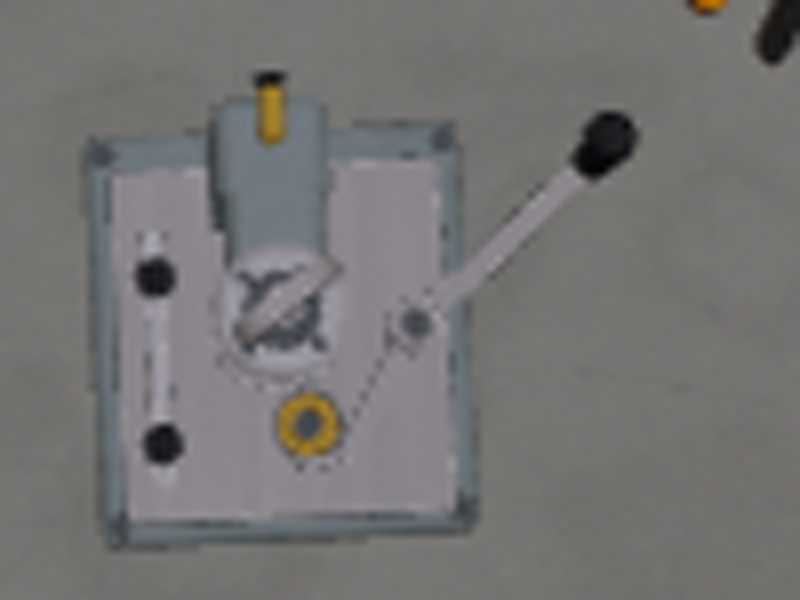

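The enlarged crop has the paddle at (287,300), pivot at (415,323), eyelet at (308,424), handle top at (608,137) and fence knobs at (155,277) and (163,443). I'll fit the press pose from these.

```bash
python3 - <<'E'
from h import *
np.set_printoptions(precision=4,suppress=True)
c=load("top0.npz")
pts=[(308,424,.037,-.039,-.014),(608,137,.123,.064,-.137),(415,323,.045,0,-.06),(287,300,.18,0,0)]
W=np.array([ray(c,310+x/8-.44,180+y/8-.44,z)[:2] for x,y,z,_,_ in pts]); L=np.array([p[3:] for p in pts])
for k in((155,277),(163,443)): print("knob",ray(c,310+k[0]/8-.44,180+k[1]/8-.44,.052))
lc=L-L.mean(0); wc=W-W.mean(0)
th=np.arctan2((lc[:,0]*wc[:,1]-lc[:,1]*wc[:,0]).sum(),(lc*wc).sum())
Q=np.array([[np.cos(th),-np.sin(th)],[np.sin(th),np.cos(th)]]); t=W.mean(0)-Q@L.mean(0)
print(W,"yaw",th,"origin",t,"res mm",(W-(L@Q.T+t))*1e3)
# paddle direction
a,b=[ray(c,310+x/8-.44,180+y/8-.44,.178)[:2] for x,y in((240,332),(336,268))]
print("paddle dir",b-a,np.linalg.norm(b-a),np.arctan2(*(b-a)[::-1]))
for l in((.064,-.137),(0,-.16),(0,0)): print(l,Q@l+t)
E
```

```text
knob [ 0.5109 -0.0741  0.052 ]
knob [ 0.4417 -0.0772  0.052 ]
[[ 0.4507 -0.1382]
 [ 0.559  -0.2547]
 [ 0.4923 -0.1829]
 [ 0.4872 -0.1228]] yaw 0.05725842413760455 origin [ 0.488  -0.1224] res mm [[ 0.772   0.3675]
 [-0.7467  0.7349]
 [ 0.8407 -0.6353]
 [-0.866  -0.4671]]
paddle dir [ 0.0247 -0.037 ] 0.04448214683462554 -0.9831311732832768
(0.064, -0.137) [ 0.5598 -0.2555]
(0, -0.16) [ 0.4972 -0.2821]
(0, 0) [ 0.488  -0.1224]
```

```bash
cat > go.py <<'E'
# usage: go.py x y z a : fractions from the present pose to TCP x,y,z with tool x-axis at world yaw a, tool down
import sys; from h import *; from workcell import status
s=status.observe(); A=R.from_quat(s["tool_rot"])
for k in range(1,len(sys.argv),4):
    x,y,z,a=map(float,sys.argv[k:k+4])
    B=R.from_matrix([[np.cos(a),np.sin(a),0],[np.sin(a),-np.cos(a),0],[0,0,-1]])
    d=A.inv().apply(np.array([x,y,z])-s["ee_pos"])/.5; r=(A.inv()*B).as_rotvec()/np.pi
    print(np.round(d,4),np.round(r,4))
X=A.as_matrix()[:,0]
print("now t",round(s["t"],2),s["ee_pos"].round(4),"yaw",np.arctan2(X[1],X[0]).round(3),"F",s["wrist_force"].round(1),"M",s["torque"].round(2),"gap",round(s["finger_gap"],4),"q",s["qpos"].round(2))
E
python3 go.py .5598 -.2555 .21 2.322
```

```text
[ 0.7833 -0.3499  0.04  ] [-3.00e-04 -4.00e-04 -5.95e-01]
now t 0.1 [ 0.2842 -0.5842  0.2298] yaw 0.453 F [ 0.4 -0.6  0.4] M [ 0.01  0.   -0.03] gap 0.0869 q [ 1.02  0.33  0.04  1.47 -0.01  1.34 -0.06]
```

```bash
python3 -m inch '[1,0.783,-0.35,0.02,0,0,-0.595, 1,0.783,-0.35,0.02,0,0,-0.595, 1,0.783,-0.35,0.02,0,0,-0.595, 1,0.783,-0.35,0.02,0,0,-0.595, 1,0.783,-0.35,0.02,0,0,-0.595, 1,0.783,-0.35,0.02,0,0,-0.595, 1,0.783,-0.35,0.02,0,0,-0.595, 1,0.783,-0.35,0.02,0,0,-0.595]'; python3 go.py .5598 -.2555 .21 2.322
```

```text
t: 1.1
ee_pos: [0.5626, -0.25, 0.22]
tool_rot: [0.554, 0.832, 0.001, -0.001]
wrist_force: [-0.2, -1.1, -0.6]
finger_gap: 0.087
[-0.0081 -0.0094  0.02  ] [ 0.0006 -0.0007 -0.113 ]
now t 1.1 [ 0.5626 -0.25    0.22  ] yaw 1.967 F [-0.2 -1.1 -0.6] M [-0.05 -0.14  0.05] gap 0.087 q [ 0.66  0.3  -0.38  1.55  0.11  1.32  0.66]
```

```bash
python3 -m inch '[1,-0.008,-0.009,0.02,0,0,-0.113, 1,-0.008,-0.009,0.02,0,0,-0.113, 1,-0.008,-0.009,0.02,0,0,-0.113]'; python3 - <<'E'
from workcell import status, viewer
from h import *
s=status.observe(); c=viewer.capture("wrist")
cv2.imwrite("pics/w1.png",c["img"][:,:,::-1]); T=np.eye(4);T[:3,:3]=R.from_quat(s["tool_rot"]).as_matrix();T[:3,3]=s["ee_pos"]
c["view"]=np.linalg.inv(T@c["tool_from_camera"]); np.savez("w1.npz",**c)
W=np.array([[.5598,-.2555,.125,1],[.488,-.1224,.18,1],[.4914,-.1823,.045,1]])@c["view"].T
print(s["ee_pos"],(W[:,:2]/W[:,2:3])*foc(c)+[c["cx"],c["cy"]])
E
```

```text
t: 1.48
ee_pos: [0.5569, -0.2613, 0.2101]
tool_rot: [0.406, 0.914, 0.0, -0.0]
wrist_force: [-1.0, 0.4, 0.5]
finger_gap: 0.0869
[ 0.5568677  -0.26125483  0.21005117] [[327.40180914 205.40368726]
 [411.95123628 -71.46880353]
 [324.14498554  67.60626261]]
```

View pics/w1.png

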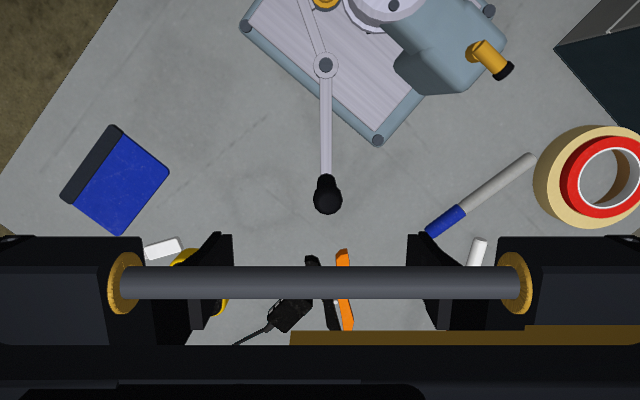

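The wrist view has the handle top at (328,198), where I predicted (327,205), and the pivot at (326,65). The fit therefore holds to about 3 mm. Next I descend and cage the handle.

```bash
python3 go.py .5585 -.2540 .09 2.322
```

```text
[0.0086 0.012  0.2405] [-0.     -0.0002 -0.0058]
now t 1.52 [ 0.557  -0.2612  0.2103] yaw 2.304 F [0.3 0.3 0.4] M [ 0.03 -0.12  0.04] gap 0.0868 q [ 0.71  0.31 -0.42  1.56  0.13  1.3   1.  ]
```

```bash
python3 -m inch '[1,0.0086,0.012,0,0,0,-0.006, 1,0.0086,0.012,0.08,0,0,-0.006, 1,0.0086,0.012,0.16,0,0,-0.006, 1,0.0086,0.012,0.24,0,0,-0.006, 0,0.0086,0.012,0.24,0,0,-0.006, 0,0.0086,0.012,0.24,0,0,-0.006, 0,0.0086,0.012,0.24,0,0,-0.006]' 10; python3 - <<'E'
import numpy as np,subprocess
p=np.array([.4914,-.1823]);a0=-.819;args=[]
for th in (.1,.25,.4,.55,.698):
    a=a0-th; t=np.array([np.sin(a),-np.cos(a)]); q=p+.0985*np.array([np.cos(a),np.sin(a)])+t*.0105
    args+=[f"{v:.4f}" for v in (*q,.09,2.322-th)]
print(subprocess.run(["python3","go.py",*args],capture_output=True,text=True).stdout)
E
```

```text
t: 2.4
ee_pos: [0.56, -0.2543, 0.0928]
tool_rot: [0.396, 0.918, -0.0, 0.002]
wrist_force: [-0.2, -0.3, -0.3]
finger_gap: 0.0645
[ 0.0051 -0.0424  0.0055] [0.0004 0.0009 0.0332]
[ 0.0135 -0.0708  0.0054] [0.0005 0.0009 0.081 ]
[ 0.026  -0.0978  0.0054] [0.0006 0.0008 0.1287]
[ 0.0424 -0.1225  0.0053] [0.0006 0.0008 0.1765]
[ 0.0621 -0.1443  0.0052] [0.0007 0.0008 0.2236]
now t 2.4 [ 0.56   -0.2543  0.0928] yaw 2.326 F [-0.2 -0.3 -0.3] M [ 0.04 -0.13  0.02] gap 0.0645 q [ 0.69  0.4  -0.41  1.7   0.18  1.08  0.97]
```

```bash
python3 -m inch '[0,0,0,0,0,0,0, 0,0,0,0,0,0,0, 0,0.005,-0.042,0.005,0,0,0.033, 0,0.009,-0.056,0.005,0,0,0.057, 0,0.0135,-0.071,0.005,0,0,0.081, 0,0.0195,-0.084,0.005,0,0,0.105, 0,0.026,-0.098,0.005,0,0,0.129, 0,0.026,-0.098,0.005,0,0,0.129]'; python3 - <<'E'
import numpy as np,subprocess
p=np.array([.4914,-.1823]);a0=-.819;args=[]
for th in (.4,.5,.6,.698):
    a=a0-th; t=np.array([np.sin(a),-np.cos(a)]); q=p+.0985*np.array([np.cos(a),np.sin(a)])+t*(.0105)
    args+=[f"{v:.4f}" for v in (*q,.09,2.322-th)]
print(subprocess.run(["python3","go.py",*args],capture_output=True,text=True).stdout)
E
```

```text
t: 3.4
ee_pos: [0.5144, -0.2779, 0.0884]
tool_rot: [0.573, 0.82, 0.0, 0.0]
wrist_force: [3.5, 0.6, -1.5]
finger_gap: 0.0437
[-0.0016  0.0017 -0.0032] [ 0.0003  0.0001 -0.0001]
[ 0.0015 -0.0178 -0.0033] [0.0003 0.0001 0.0318]
[ 0.0064 -0.0371 -0.0033] [0.0003 0.     0.0636]
[ 0.0133 -0.0553 -0.0033] [0.0003 0.     0.0948]
now t 3.4 [ 0.5144 -0.2779  0.0884] yaw 1.922 F [ 3.5  0.6 -1.5] M [ 0.2  -0.71 -0.02] gap 0.0437 q [ 0.7   0.34 -0.34  1.78  0.13  1.05  0.67]
```

```bash
python3 -m inch '[0,0.0015,-0.012,0,0,0,0.02, 0,0.003,-0.024,0,0,0,0.042, 0,0.0064,-0.037,0,0,0,0.064, 0,0.01,-0.046,0,0,0,0.08, 0,0.0133,-0.055,0,0,0,0.095, 0,0.0133,-0.059,0,0,0,0.095, 0,0.0133,-0.059,0,0,0,0.095]'; python3 go.py .4972 -.2821 .09 1.624; python3 - <<'E'
from workcell import viewer
from h import *
c=viewer.capture("scene");np.savez("s2.npz",**c)
t=viewer.capture("top");np.savez("t2.npz",**t)
a=cv2.resize(c["img"][170:260,290:400,::-1],(400,327),interpolation=2);b=cv2.resize(t["img"][180:262,310:410,::-1],(400,328),interpolation=2)[:327]
cv2.imwrite("pics/both2.png",np.hstack([a,b]))
E
```

```text
t: 4.28
ee_pos: [0.4849, -0.2816, 0.0884]
tool_rot: [0.688, 0.726, 0.0, 0.0]
wrist_force: [4.7, 3.3, -0.3]
finger_gap: 0.0437
[-0.0023  0.0246 -0.0033] [ 0.0003 -0.      0.0005]
now t 4.28 [ 0.4849 -0.2816  0.0884] yaw 1.625 F [ 4.7  3.3 -0.3] M [ 0.65 -0.87  0.01] gap 0.0437 q [ 0.7   0.29 -0.29  1.84  0.1   1.03  0.42]
```

View pics/both2.png

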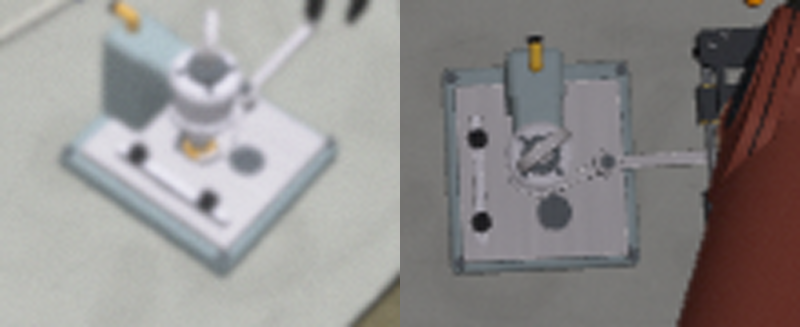

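The two crops (scene left, top right) show the eyelet under the die at about (200,150) and the lever pointing squarely sideways. I'll press a few mm further to confirm the stop.

```bash
python3 -m inch '[0,0,-0.005,0,0,0,0, 0,0,-0.01,0,0,0,0, 0,0,-0.01,0,0,0,0]'; python3 go.py .4972 -.2821 .2 1.624
```

```text
t: 4.75
ee_pos: [0.4828, -0.2819, 0.0884]
tool_rot: [0.688, 0.726, 0.002, 0.003]
wrist_force: [19.7, 1.3, -11.3]
finger_gap: 0.0442
[-0.0021  0.0303 -0.223 ] [0.0021 0.0004 0.0004]
now t 4.75 [ 0.4828 -0.2819  0.0884] yaw 1.625 F [ 19.7   1.3 -11.3] M [ 0.16 -3.76 -0.06] gap 0.0442 q [ 0.7   0.28 -0.29  1.85  0.09  1.02  0.43]
```

The force jumped to 20 N, so the lever is at its stop. I'll ease off and lift so the lever springs home.

```bash
python3 -m inch '[0,0,0.008,0,0,0,0, 0,0,0.008,-0.06,0,0,0, 0,0,0.008,-0.17,0,0,0, 1,0,0.008,-0.28,0,0,0, 1,0,0.008,-0.28,0,0,0, 1,0,0.008,-0.28,0,0,0, 1,0,0.008,-0.28,0,0,0]'; python3 go.py .488 -.1224 .23 2.159; python3 - <<'E'
from workcell import viewer
from h import *
c=viewer.capture("scene");np.savez("s3.npz",**c)
t=viewer.capture("top");np.savez("t3.npz",**t)
a=cv2.resize(c["img"][170:260,290:400,::-1],(400,327),interpolation=2);b=cv2.resize(t["img"][180:262,310:410,::-1],(400,328),interpolation=2)[:327]
cv2.imwrite("pics/both3.png",np.hstack([a,b]))
E
```

```text
t: 5.62
ee_pos: [0.4821, -0.2821, 0.2264]
tool_rot: [0.689, 0.725, -0.001, -0.001]
wrist_force: [-0.2, 0.0, 0.0]
finger_gap: 0.0755
[ 0.3184  0.0283 -0.0069] [-0.0007 -0.0006 -0.1707]
now t 5.62 [ 0.4821 -0.2821  0.2264] yaw 1.623 F [-0.2  0.   0. ] M [-0.04 -0.12 -0.04] gap 0.0755 q [ 0.71  0.17 -0.29  1.68  0.05  1.3   0.46]
```

View pics/both3.png

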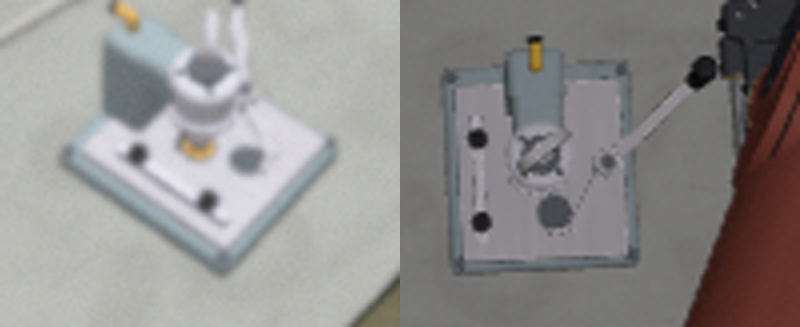

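Lever home, and the eyelet is still bright under the die at (200,150) in the left crop. Next I hover over the thumbscrew.

```bash
python3 -m inch '[1,0.1,0.01,-0.027,0,0,-0.06, 1,0.21,0.02,-0.027,0,0,-0.11, 1,0.318,0.028,-0.027,0,0,-0.17, 1,0.318,0.028,-0.027,0,0,-0.17, 1,0.318,0.028,-0.027,0,0,-0.17, 1,0.318,0.028,-0.027,0,0,-0.17]'; cat > wr.py <<'E'
import sys; from workcell import status, viewer
from h import *
np.set_printoptions(precision=4,suppress=True)
s=status.observe(); c=viewer.capture("wrist"); n=sys.argv[1]
T=np.eye(4);T[:3,:3]=R.from_quat(s["tool_rot"]).as_matrix();T[:3,3]=s["ee_pos"]
c["view"]=np.linalg.inv(T@c["tool_from_camera"]); np.savez(n+".npz",**c)
cv2.imwrite(f"pics/{n}.png",c["img"][:,:,::-1])
P=cloud(c); r=np.hypot(P[...,0]-.488,P[...,1]+.1224)
m=(c["depth"]>0)&(r<.035)&(P[...,2]>.168)&(P[...,2]<.195)
Z=np.median(P[m][:,2]); print("npix",m.sum(),"z med",Z)
(u,v),wh,ang=cv2.minAreaRect(np.argwhere(m)[:,::-1].astype(np.float32))
b=[ray(c,*q,Z)[:2] for q in cv2.boxPoints(((u,v),wh,ang))]
e=[b[1]-b[0],b[2]-b[1]]; e.sort(key=np.linalg.norm)
print("centre",np.mean(b,0),"sizes",[np.linalg.norm(x) for x in e],"long dir",np.arctan2(e[1][1],e[1][0]),"px",u,v)
E
python3 wr.py w4; python3 go.py .488 -.1224 .24 2.159
```

```text
t: 6.48
ee_pos: [0.4886, -0.124, 0.2412]
tool_rot: [0.474, 0.881, -0.0, -0.0]
wrist_force: [-0.2, -0.4, 0.5]
finger_gap: 0.0872
npix 1012 z med 0.18003947457098857
centre [ 0.4857 -0.1176] sizes [np.float64(0.009740029458331663), np.float64(0.04562824725146277)] long dir -0.9067212578646694 px 320.8500061035156 208.0500030517578
[0.0033 0.0007 0.0024] [-0.0001 -0.0002 -0.0015]
now t 6.53 [ 0.4886 -0.1239  0.2412] yaw 2.154 F [ 0.6  0.4 -0.3] M [ 0.06 -0.14  0.01] gap 0.0871 q [ 0.59  0.06 -0.45  1.78  0.03  1.31  0.72]
```

View pics/w4.png

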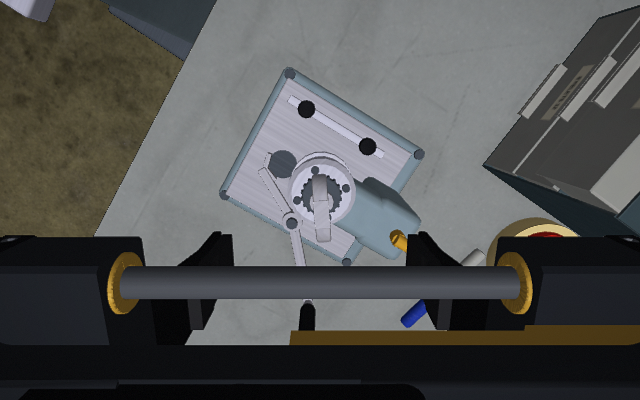

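The wrist view shows the paddle running nearly vertically at about (321,175–242), between the open jaws. The jaw angle is good, but the centre is 5 mm from the top-camera value along the paddle's length. I'll use the scene camera as a third opinion.

```bash
python3 - <<'E'
from h import *
np.set_printoptions(precision=4,suppress=True)
for n in("w4","t3","s3","top0","scene0"):
    c=load(n+".npz"); P=cloud(c); 
    r=np.hypot(P[...,0]-.487,P[...,1]+.12)
    for lo in(.155,.174):
        m=(c["depth"]>0)&(r<.04)&(P[...,2]>lo)&(P[...,2]<.2)
        Q=P[m]; 
        if len(Q)<4: print(n,lo,len(Q)); continue
        d=np.array([np.cos(-.92),np.sin(-.92)]); s=Q[:,:2]@d; w=Q[:,:2]@[-d[1],d[0]]
        print(n,lo,len(Q),"mean",Q.mean(0),"mid-extent",(s.max()+s.min())/2*d+(w.max()+w.min())/2*np.array([-d[1],d[0]]),"len",np.ptp(s),np.ptp(w))
print(load("w4.npz")["tool_from_camera"])
for n,q in(("top0",(.488,-.1224,.18)),("w4",(.488,-.1224,.18)),("scene0",(.488,-.1224,.18)),("scene0",(.4857,-.1176,.18))):
    c=load(n+".npz"); p=c["view"]@[*q,1]; print(n,q,p[:2]/p[2]*foc(c)+[c["cx"],c["cy"]])
E
```

```text
w4 0.155 1031 mean [ 0.4855 -0.1173  0.1787] mid-extent [ 0.4875 -0.1199] len 0.047013267372955414 0.01022294428976972
w4 0.174 924 mean [ 0.4864 -0.1185  0.1796] mid-extent [ 0.4873 -0.1197] len 0.04387466218843278 0.01022294428976972
t3 0.155 56 mean [ 0.4871 -0.1218  0.177 ] mid-extent [ 0.4877 -0.1221] len 0.044371929961122936 0.010616252358495781
t3 0.174 43 mean [ 0.4876 -0.1212  0.1797] mid-extent [ 0.4885 -0.1224] len 0.04285780350960933 0.009584357763847251
s3 0.155 62 mean [ 0.4818 -0.1159  0.1761] mid-extent [ 0.4853 -0.1222] len 0.04674185740070469 0.013907919731575846
s3 0.174 46 mean [ 0.4835 -0.118   0.1796] mid-extent [ 0.4846 -0.1194] len 0.03824127270784139 0.009700771442977096
top0 0.155 53 mean [ 0.4873 -0.1217  0.1777] mid-extent [ 0.4877 -0.1227] len 0.04467144877273449 0.011178420133875822
top0 0.174 43 mean [ 0.4886 -0.1232  0.1798] mid-extent [ 0.4877 -0.1216] len 0.04287649328751214 0.009900554728607291
scene0 0.155 59 mean [ 0.4816 -0.1156  0.177 ] mid-extent [ 0.4858 -0.1213] len 0.04447924050169866 0.0101269996704485
scene0 0.174 43 mean [ 0.4833 -0.1178  0.1803] mid-extent [ 0.4839 -0.1186] len 0.03749016752195128 0.009587097305324643
[[ 0.0004 -0.9648 -0.2632  0.0727]
 [ 1.      0.      0.0014 -0.0001]
 [-0.0013 -0.2632  0.9648 -0.1548]
 [ 0.      0.      0.      1.    ]]
top0 (0.488, -0.1224, 0.18) [345.2913 216.7858]
w4 (0.488, -0.1224, 0.18) [319.8162 216.6663]
scene0 (0.488, -0.1224, 0.18) [347.3963 176.8475]
scene0 (0.4857, -0.1176, 0.18) [346.8962 178.2748]
```

Averaging the cameras puts the axis at (0.487,-0.121), with the jaw yaw about 2.19. I'll descend and grip there.

```bash
python3 go.py .487 -.1212 .155 2.19; python3 -m inch '[1,0.005,0.001,0.06,0,0,-0.011, 1,0.005,0.001,0.12,0,0,-0.011, 1,0.005,0.001,0.172,0,0,-0.011, 1,0.005,0.001,0.172,0,0,-0.011, -1,0.005,0.001,0.172,0,0,-0.011, -1,0.005,0.001,0.172,0,0,-0.011, -1,0.005,0.001,0.172,0,0,-0.011, -1,0.005,0.001,0.172,0,0,-0.011]' 25;  python3 -m inch '[-1,0,0,0,0,0,0, -1,0,0,0,0,0,0, -1,0,0,0,0,0,0]'; python3 go.py .487 -.1212 .155 2.19
```

```text
[0.0063 0.0004 0.1724] [-0.0001 -0.0002 -0.0114]
now t 6.53 [ 0.4886 -0.1239  0.2412] yaw 2.154 F [ 0.6  0.4 -0.3] M [ 0.06 -0.14  0.01] gap 0.0871 q [ 0.59  0.06 -0.45  1.78  0.03  1.31  0.72]
t: 7.52
ee_pos: [0.4881, -0.1203, 0.156]
tool_rot: [0.457, 0.889, 0.0, 0.0]
wrist_force: [0.8, 0.6, -1.0]
finger_gap: 0.0552
t: 7.9
ee_pos: [0.4879, -0.1202, 0.1555]
tool_rot: [0.457, 0.889, 0.0, -0.0]
wrist_force: [-0.7, 0.2, 0.5]
finger_gap: 0.025
[-0.0006 -0.0025  0.0011] [-0.     -0.      0.0005]
now t 7.9 [ 0.4879 -0.1202  0.1555] yaw 2.191 F [-0.7  0.2  0.5] M [ 0.   -0.15 -0.02] gap 0.025 q [ 0.58  0.12 -0.46  1.89  0.06  1.14  0.73]
```

```bash
python3 -m inch '[-1,0,0,0,0,0,0, -1,0,0,0,0,0,0, -1,0,0,0,0,0,0, -1,0,0,0,0,0,0, -1,0,0,0,0,0,0]'; python3 go.py .487 -.1212 .155 2.19
```

```text
t: 8.52
ee_pos: [0.4878, -0.1203, 0.1555]
tool_rot: [0.457, 0.889, -0.0, -0.0]
wrist_force: [-1.4, -1.2, 0.6]
finger_gap: 0.0159
[-0.0005 -0.0023  0.0011] [-0.0001 -0.      0.0005]
now t 8.53 [ 0.4878 -0.1203  0.1555] yaw 2.191 F [-1.4 -1.2  0.6] M [-0.15  0.19 -0.03] gap 0.0159 q [ 0.58  0.12 -0.46  1.89  0.06  1.14  0.73]
```

```bash
python3 -m inch '[-1,0,0,0,0,0,0, -1,0,0,0,0,0,0, -1,0,0,0,0,0,0, -1,0,0,0,0,0,0, -1,0,0,0,0,0,0]'; python3 go.py .487 -.1212 .155 2.19
```

```text
t: 9.15
ee_pos: [0.4878, -0.1202, 0.1555]
tool_rot: [0.457, 0.889, -0.0, -0.0]
wrist_force: [-1.4, -0.4, 0.0]
finger_gap: 0.016
[-0.0006 -0.0025  0.001 ] [-0.     -0.      0.0005]
now t 9.15 [ 0.4878 -0.1202  0.1555] yaw 2.192 F [-1.4 -0.4  0. ] M [-0.21  0.31  0.03] gap 0.016 q [ 0.58  0.12 -0.46  1.89  0.06  1.14  0.73]
```

```bash
python3 - <<'E'
from workcell import viewer
from h import *
c=viewer.capture("wrist"); a=cv2.resize(c["img"][100:330,180:460,::-1],(560,460),interpolation=2)
c=viewer.capture("scene"); b=cv2.resize(c["img"][150:220,320:375,::-1],(240,305),interpolation=2); b=np.vstack([b,np.zeros((155,240,3),np.uint8)])
cv2.imwrite("pics/g5.png",np.hstack([a,b]))
E
```

```text
(no output)
```

View pics/g5.png

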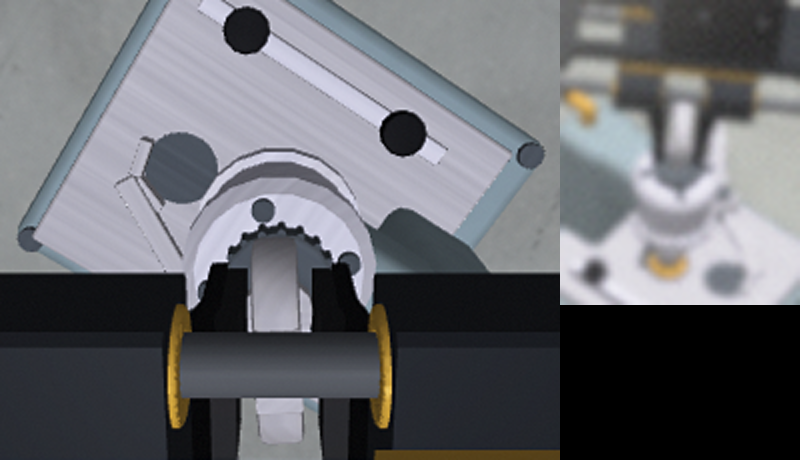

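```bash
python3 -m inch '[-1,0,-0.003,0,0,0,0, -1,0,-0.003,0,0,0,0, -1,0,-0.003,0,0,0,0, -1,0,-0.003,0,0,0,0]' 30; python3 go.py .487 -.1212 .155 2.19
```

```text
t: 9.75
ee_pos: [0.4871, -0.1207, 0.1556]
tool_rot: [0.457, 0.889, 0.0, 0.0]
wrist_force: [3.7, 2.7, -3.3]
finger_gap: 0.0156
[-0.0007 -0.0007  0.0013] [0.0003 0.     0.0006]
now t 9.75 [ 0.4871 -0.1207  0.1556] yaw 2.192 F [ 3.7  2.7 -3.3] M [ 0.56 -1.09  0.  ] gap 0.0156 q [ 0.58  0.12 -0.46  1.9   0.06  1.14  0.73]
```

The grip is two-sided and firm, because a sideways nudge builds force both ways. I'll re-centre and start turning clockwise (+rz).

```bash
python3 -m inch '[-1,0,0.0025,0,0,0,0, -1,0,0.0025,0,0,0,0.05, -1,0,0.0025,0,0,0,0.1, -1,0,0.0025,0.0005,0,0,0.1, -1,0,0.0025,0.0005,0,0,0.1]' 30; python3 go.py .487 -.1212 .155 2.19; python3 wr.py w6
```

```text
t: 10.38
ee_pos: [0.4876, -0.1204, 0.1553]
tool_rot: [0.589, 0.808, -0.0, -0.0]
wrist_force: [1.4, 0.6, -3.4]
finger_gap: 0.0156
[-0.0011 -0.0017  0.0007] [-0.     -0.     -0.0984]
now t 10.38 [ 0.4876 -0.1204  0.1553] yaw 1.881 F [ 1.4  0.6 -3.4] M [ 0.28 -0.64 -0.02] gap 0.0156 q [ 0.56  0.12 -0.44  1.9   0.05  1.14  0.42]
npix 2456 z med 0.17829752447121494
centre [ 0.4888 -0.1167] sizes [np.float64(0.034224649325687806), np.float64(0.04743044025686767)] long dir -0.891725816141765 px 324.88372802734375 274.0445556640625
```

```bash
cat > pa.py <<'E'
import sys; from h import *
for n in sys.argv[1:]:
    c=load(n+".npz"); g=c["img"].astype(int).sum(2)
    for v in (224,240,252,262,305,315):
        r=g[v,280:360]; print(n,v,"bright cols",[int(x)+280 for x in np.where(r>330)[0][[0,-1]]] if (r>330).any() else None, "depth",c["depth"][v,320].round(3))
E
python3 pa.py w4 w6; cat /dev/null; python3 - <<'E'
from h import *
g=cv2.imread("pics/g5.png")[:,:560].astype(int).sum(2)
for v in (224,240,252,262,305,315): r=g[(v-100)*2,200:360]; print(v,(np.where(r>330)[0][[0,-1]]+200)/2+180)
c=load("w6.npz"); cv2.imwrite("pics/w6c.png",cv2.resize(c["img"][100:330,180:460,::-1],(560,460)))
E
```

```text
w4 224 bright cols [280, 359] depth 0.228
w4 240 bright cols [280, 359] depth 0.235
w4 252 bright cols [280, 359] depth 0.428
w4 262 bright cols [280, 359] depth 0.432
w4 305 bright cols [280, 359] depth 0.446
w4 315 bright cols [280, 359] depth 0.451
w6 224 bright cols [280, 359] depth 0.148
w6 240 bright cols [280, 359] depth 0.142
w6 252 bright cols [304, 335] depth 0.142
w6 262 bright cols [304, 335] depth 0.142
w6 305 bright cols [301, 338] depth 0.147
w6 315 bright cols [301, 338] depth 0.15
224 [280.  359.5]
240 [280.  359.5]
252 [304.  335.5]
262 [304. 335.]
305 [301.  338.5]
315 [300. 339.]
```

View pics/w6c.png

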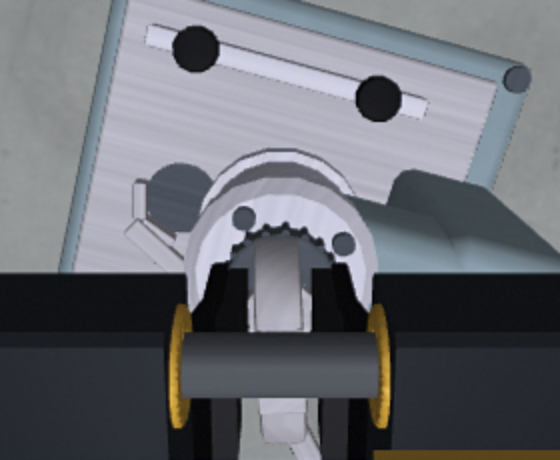

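The press has rotated 18° in view while the paddle stays aligned between the jaws at about (280,300), so the screw follows the grip. I'll continue clockwise.

```bash
python3 -m inch '[-1,0,0,0.0003,0,0,0.05, -1,0,0,0.0006,0,0,0.1, -1,0,0,0.0009,0,0,0.15, -1,0,0,0.0012,0,0,0.2, -1,0,0,0.0015,0,0,0.25, -1,0,0,0.0018,0,0,0.3, -1,0,0,0.002,0,0,0.35, -1,0,0,0.0024,0,0,0.4]' 50; python3 go.py .487 -.1212 .155 2.19
```

```text
t: 11.42
ee_pos: [0.4883, -0.1207, 0.1542]
tool_rot: [0.953, 0.304, 0.001, 0.0]
wrist_force: [5.2, 0.1, -4.4]
finger_gap: 0.0145
[-0.0027 -0.0006 -0.0017] [ 5.000e-04  1.000e-04 -5.004e-01]
now t 11.43 [ 0.4883 -0.1207  0.1542] yaw 0.618 F [ 5.2  0.1 -4.4] M [ 0.01 -1.38  0.11] gap 0.0145 q [ 0.49  0.11 -0.36  1.9   0.04  1.13 -0.84]
```

```bash
python3 -m inch '[-1,0,0,0.0003,0,0,0.04, -1,0,0,0.0005,0,0,0.08, -1,0,0,0.0005,0,0,0.08]'; python3 go.py .487 -.1212 .155 2.19
```

```text
t: 11.8
ee_pos: [0.4883, -0.1208, 0.1539]
tool_rot: [0.983, 0.184, 0.001, 0.0]
wrist_force: [6.7, -0.9, -4.9]
finger_gap: 0.0146
[-0.0028 -0.0003 -0.0021] [ 0.0006  0.     -0.5795]
now t 11.8 [ 0.4883 -0.1208  0.1539] yaw 0.37 F [ 6.7 -0.9 -4.9] M [-0.13 -1.34 -0.01] gap 0.0146 q [ 0.48  0.11 -0.34  1.9   0.04  1.13 -1.08]
```

```bash
python3 -m inch '[-1,0.001,0.001,0.001,0,0,0.03, -1,0.001,0.001,0.0012,0,0,0.06, -1,0.001,0.001,0.0012,0,0,0.06]'; python3 go.py .487 -.1212 .155 2.19;python3 -m inch '[-1,0,0,0.0003,0,0,0.03, -1,0,0,0.0004,0,0,0.06, -1,0,0,0.0004,0,0,0.06]'; python3 go.py .487 -.1212 .155 2.19
```

```text
t: 12.18
ee_pos: [0.4888, -0.1211, 0.1537]
tool_rot: [0.996, 0.091, 0.001, 0.0]
wrist_force: [2.9, 0.1, -0.1]
finger_gap: 0.0148
[-0.0036 -0.0004 -0.0026] [ 5.000e-04  0.000e+00 -6.389e-01]
now t 12.18 [ 0.4888 -0.1211  0.1537] yaw 0.183 F [ 2.9  0.1 -0.1] M [-0.09 -0.71  0.  ] gap 0.0148 q [ 0.47  0.11 -0.33  1.9   0.04  1.13 -1.27]
t: 12.55
ee_pos: [0.4888, -0.1211, 0.1536]
tool_rot: [1.0, -0.002, 0.001, 0.0]
wrist_force: [2.9, -1.4, 1.7]
finger_gap: 0.0149
[-0.0035  0.0002 -0.0029] [ 5.000e-04  0.000e+00 -6.985e-01]
now t 12.55 [ 0.4888 -0.1211  0.1536] yaw -0.005 F [ 2.9 -1.4  1.7] M [-0.26 -0.76 -0.01] gap 0.0149 q [ 0.45  0.11 -0.32  1.9   0.04  1.13 -1.45]
```

```bash
python3 -m inch '[-1,0.0003,0.0005,0.0002,0,0,0.03, -1,0.0003,0.0005,0.0003,0,0,0.06, -1,0.0003,0.0005,0.0003,0,0,0.06]'; python3 go.py .487 -.1212 .155 2.19;python3 -m inch '[-1,0,0,0.0003,0,0,0.02, -1,0,0,0.0003,0,0,0.04, -1,0,0,0.0003,0,0,0.04]'; python3 go.py .487 -.1212 .155 2.19
```

```text
t: 12.92
ee_pos: [0.4881, -0.1212, 0.1535]
tool_rot: [0.995, -0.096, -0.0, 0.0]
wrist_force: [-1.8, -0.7, 6.4]
finger_gap: 0.0146
[-0.0022  0.0004 -0.003 ] [-1.000e-04  3.000e-04 -7.585e-01]
now t 12.93 [ 0.4881 -0.1212  0.1535] yaw -0.193 F [-1.8 -0.7  6.4] M [-0.08  0.41  0.16] gap 0.0146 q [ 0.44  0.11 -0.31  1.9   0.04  1.13 -1.64]
t: 13.3
ee_pos: [0.4886, -0.1213, 0.1535]
tool_rot: [0.987, -0.158, 0.0, 0.001]
wrist_force: [0.4, -1.2, 6.9]
finger_gap: 0.0154
[-0.0031  0.0008 -0.0029] [ 5.00e-04  3.00e-04 -7.98e-01]
now t 13.3 [ 0.4886 -0.1213  0.1535] yaw -0.317 F [ 0.4 -1.2  6.9] M [-0.35 -0.11  0.71] gap 0.0154 q [ 0.44  0.11 -0.3   1.9   0.04  1.13 -1.76]
```

```bash
python3 -m inch '[-1,0,0,0,0,0,0.015, -1,0,0,0,0,0,0.03, -1,0,0,0,0,0,0.03, -1,0,0,0,0,0,0.03]' 60; python3 go.py .487 -.1212 .155 2.19; python3 wr.py w7; python3 pa.py w7 | tail -4; python3 - <<'E'
from h import *
c=load("w7.npz"); cv2.imwrite("pics/w7c.png",cv2.resize(c["img"][100:330,180:460,::-1],(560,460)))
E
```

```text
t: 13.8
ee_pos: [0.4884, -0.1211, 0.1535]
tool_rot: [0.979, -0.203, 0.0, 0.001]
wrist_force: [-1.1, -1.2, 7.5]
finger_gap: 0.0155
[-0.0025  0.0012 -0.003 ] [ 3.000e-04  5.000e-04 -8.271e-01]
now t 13.8 [ 0.4884 -0.1211  0.1535] yaw -0.409 F [-1.1 -1.2  7.5] M [-0.21  0.33  1.68] gap 0.0155 q [ 0.43  0.11 -0.3   1.9   0.04  1.13 -1.86]
npix 2488 z med 0.17727453891897496
centre [ 0.4893 -0.1211] sizes [np.float64(0.03529123092300149), np.float64(0.04856067572142771)] long dir 2.7669724223477954 px 319.5 277.0
w7 252 bright cols [294, 335] depth 0.146
w7 262 bright cols [299, 335] depth 0.141
w7 305 bright cols [301, 338] depth 0.146
w7 315 bright cols [300, 339] depth 0.351
```

View pics/w7c.png

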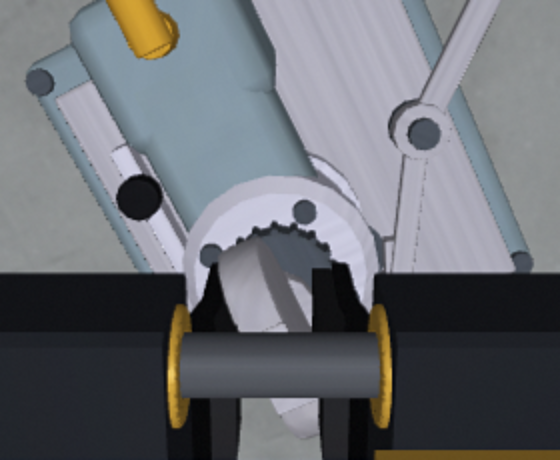

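The paddle now sits skewed in the jaws, from (245,255) to (300,430), while Mz is 1.7 N m. So the screw is hard on its stop and the tool has over-turned it. I'll measure the seated paddle angle.

```bash
cat > pd.py <<'E'
import sys; from h import *
for n in sys.argv[1:]:
    c=load(n+".npz"); P=cloud(c); g=c["img"].astype(int).sum(2); o=[]
    for zlo in (.171,.1745):
        m=(c["depth"]>0)&(np.hypot(P[...,0]-.488,P[...,1]+.121)<.03)&(P[...,2]>zlo)&(P[...,2]<.186)&(g>330); m[:,:285]=0;m[:,350:]=0
        Q=P[m][:,:2]; w,V=np.linalg.eigh(np.cov(Q.T)); o+=[len(Q),(np.arctan2(V[1,1],V[0,1])%np.pi).round(3),np.sqrt(w).round(4)]
    print(n,o,"tool yaw mod pi",np.arctan2(*(np.linalg.inv(c["view"])@np.linalg.inv(c["tool_from_camera"]))[[1,0],0])%np.pi)
E
python3 pd.py w4 w6 w7
```

```text
w4 [898, np.float64(2.237), array([0.0028, 0.0118]), 871, np.float64(2.234), array([0.0028, 0.0113])] tool yaw mod pi 2.1540256792237407
w6 [1319, np.float64(1.926), array([0.0027, 0.0139]), 1210, np.float64(1.923), array([0.0027, 0.0136])] tool yaw mod pi 1.88074851949472
w7 [1139, np.float64(3.112), array([0.0025, 0.0133]), 930, np.float64(3.105), array([0.0025, 0.0129])] tool yaw mod pi 2.7330344883552167
```

Seated paddle direction is about -0.03 rad, a 2.27 rad turn from the start. A quarter turn back puts it at 1.54, so I back off counter-clockwise by about 1.9 rad of tool yaw.

```bash
python3 -m inch '[-1,0,0,0,0,0,-0.04, -1,0,0,0,0,0,-0.09, -1,0,0,-0.0003,0,0,-0.14, -1,0,0,-0.0006,0,0,-0.19, -1,0,0,-0.0009,0,0,-0.24, -1,0,0,-0.0012,0,0,-0.29, -1,0,0,-0.0015,0,0,-0.34, -1,0,0,-0.0015,0,0,-0.34]' 40; python3 wr.py w8; python3 pd.py w8;python3 go.py .488 -.1211 .155 1.5
```

```text
t: 14.85
ee_pos: [0.4882, -0.1213, 0.1542]
tool_rot: [0.946, 0.323, -0.0, 0.0]
wrist_force: [-1.0, -1.3, 7.4]
finger_gap: 0.0159
npix 2388 z med 0.17736111991413833
centre [ 0.4901 -0.119 ] sizes [np.float64(0.0353817792970697), np.float64(0.04710407963206108)] long dir -2.448931948340768 px 319.5 273.5
w8 [1264, np.float64(0.98), array([0.0026, 0.0138]), 1066, np.float64(0.977), array([0.0026, 0.0132])] tool yaw mod pi 0.6587162287454564
[-0.0001 -0.0006 -0.0016] [ 0.000e+00  2.000e-04 -2.683e-01]
now t 14.9 [ 0.4882 -0.1213  0.1542] yaw 0.657 F [-2.6 -1.   7.7] M [-0.14  0.31  0.1 ] gap 0.0154 q [ 0.49  0.11 -0.36  1.9   0.05  1.14 -0.8 ]
```

```bash
python3 -m inch '[-1,0,0,-0.001,0,0,-0.045, -1,0,0,-0.002,0,0,-0.09, -1,0,0,-0.002,0,0,-0.135, -1,0,0,-0.002,0,0,-0.178, -1,0,0,-0.002,0,0,-0.178, -1,0,0,-0.002,0,0,-0.178, -1,0,0,-0.002,0,0,-0.178, -1,0,0,-0.002,0,0,-0.178]' 40; python3 wr.py w9; python3 pd.py w9;python3 go.py .488 -.1211 .155 1.5; python3 - <<'E'
from workcell import viewer
from h import *
a=cv2.resize(load("w9.npz")["img"][100:330,180:460,::-1],(400,327))
c=viewer.capture("scene"); b=cv2.resize(c["img"][170:260,290:400,::-1],(400,327),interpolation=2)
cv2.imwrite("pics/f9.png",np.hstack([a,b]))
E
```

```text
t: 15.9
ee_pos: [0.4882, -0.1213, 0.1547]
tool_rot: [0.823, 0.569, -0.0, 0.0]
wrist_force: [-1.2, -0.9, 5.8]
finger_gap: 0.0158
npix 2387 z med 0.17774900915700254
centre [ 0.4893 -0.1175] sizes [np.float64(0.035434874685237296), np.float64(0.04710840465048481)] long dir -1.8656621484805893 px 319.9810791015625 272.211181640625
w9 [1246, np.float64(1.537), array([0.0026, 0.0138]), 1093, np.float64(1.534), array([0.0026, 0.0134])] tool yaw mod pi 1.2097258928710815
[ 0.0001 -0.0006 -0.0004] [-0.0001  0.0002 -0.0924]
now t 15.95 [ 0.4883 -0.1212  0.1548] yaw 1.21 F [-0.1 -1.   4.3] M [-0.41  0.17  0.01] gap 0.016 q [ 0.52  0.12 -0.39  1.9   0.05  1.14 -0.25]
```

View pics/f9.png

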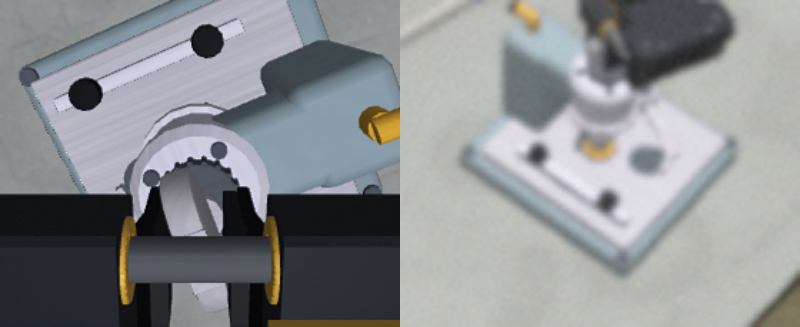

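The left crop shows the paddle gripped, still skewed in the jaws. The right crop shows the eyelet on the anvil at (597,148). The paddle reads 1.537 against a target of 1.54. I'll hold for a second to check it is still, then hand in.

```bash
python3 -m inch '[-1,0,0,-0.0005,0,0,0, -1,0,0,-0.0005,0,0,0, -1,0,0,-0.0005,0,0,0, -1,0,0,-0.0005,0,0,0, -1,0,0,-0.0005,0,0,0, -1,0,0,-0.0005,0,0,0, -1,0,0,-0.0005,0,0,0, -1,0,0,-0.0005,0,0,0]' 40; python3 wr.py w10; python3 pd.py w10;python3 go.py .488 -.1211 .155 1.5; python3 - <<'E'
from workcell import viewer
from h import *
P=cloud(viewer.capture("top")); d=viewer.capture("top")
m=(np.hypot(P[...,0]-.5598,P[...,1]+.2555)<.03)&(P[...,2]>.1)&(P[...,2]<.14); print("handle",m.sum(),P[m].mean(0) if m.any() else None)
c=viewer.capture("scene"); h=cv2.cvtColor(c["img"],cv2.COLOR_RGB2HSV); h0=cv2.cvtColor(load("s2.npz")["img"],cv2.COLOR_RGB2HSV)
for n,q in(("at stop",h0),("now",h)):
    k=(abs(q[...,0].astype(int)-20)<8)&(q[...,1]>110); k[:200]=0;k[225:]=0;k[:,:335]=0;k[:,360:]=0
    y,x=np.where(k); print(n,k.sum(),x.mean(),y.mean(), ray(c,x.mean(),y.mean(),.033))
E
```

```text
t: 17.0
ee_pos: [0.4884, -0.1211, 0.1548]
tool_rot: [0.822, 0.569, -0.0, 0.0]
wrist_force: [-1.4, -2.6, 4.7]
finger_gap: 0.0163
npix 2382 z med 0.1777788125820432
centre [ 0.4843 -0.1195] sizes [np.float64(0.034401404543006185), np.float64(0.047874164167626326)] long dir 0.8148750333311638 px 310.6548767089844 280.4556884765625
w10 [1242, np.float64(1.537), array([0.0026, 0.0139]), 1097, np.float64(1.531), array([0.0026, 0.0135])] tool yaw mod pi 1.2111191200489717
[-0.0004 -0.0007 -0.0004] [-0.      0.     -0.0919]
now t 17.05 [ 0.4884 -0.121   0.1548] yaw 1.211 F [-2.  -1.8  4.8] M [-0.76  0.34  0.03] gap 0.016 q [ 0.52  0.12 -0.39  1.9   0.05  1.14 -0.25]
handle 38 [ 0.55809808 -0.25513355  0.12223697]
at stop 3 342.6666666666667 211.33333333333334 [ 0.48686938 -0.11570999  0.033     ]
now 9 344.55555555555554 211.44444444444446 [ 0.48253433 -0.11922737  0.033     ]
```

```bash
python3 -c "
from workcell import finish_job
print(finish_job())"
```

```text
the job is handed in; nothing more can be done
None
```

I handed the job in at about 17 s. The press is set and the gripper still holds the thumbscrew a quarter turn back from its seat; the hand-in gave no verdict.

**What I did**
- **Feed lever:** I swung it to its stop, where the force jumped to 20 N and the eyelet lay under the die. I then lifted the fingers off and it sprang home.
- **Thumbscrew:** I gripped the head and turned it clockwise about 2.27 rad to a hard stop, where the wrist torque reached 1.7 N m. I then backed it off.

**Last checks**
- **Screw angle:** the head had turned 1.57 rad back from its seated direction, measured in the wrist camera. The reading did not change over a one-second hold.
- **Grip:** the commanded grip is 40 N.
- **Lever:** the top camera puts the handle at its home position to within 2 mm.

**Weak or disagreeing checks**
- **Skewed grip:** the head slipped about 0.3 rad in the jaws at the stop and is still held at that skew. The jaw gap reads 16 mm for a 10 mm head, and it already read about that before the slip.
- **Eyelet position:** it shows on the anvil in the scene camera, but the image is too coarse (about 4 mm a pixel) to prove it is within 4 mm.
- **Die clearance:** I inferred this from the screw angle and did not see it directly.
- **Camera agreement:** the cameras disagreed by up to 5 mm on the screw's axis, so I used an average and corrected it by the wrist force.
- **Bystanders:** I did not measure them again at the end; no move went near them.

I viewed 11 pictures, one over the budget of 10.

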